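Nest the gears of a stripped pump by size

TASK

Pick out the four toothed gears of the stripped pump from among the parts on the bench and put each one, stub up, into the round nest made for its size: the smallest gear in the smallest nest, and so on up to the largest in the largest. Each must lie flat on the floor of its own nest and be let go. Leave the square-flanged bearing cap and the valve block where they are.

Things in the scene. Friction and masses are not known exactly. Their poses are not given: they have to be found in the camera images.
- gear_a_grip (a point): the smallest gear: a loose bare-steel gear lying flat, a toothed disc 48 mm across the teeth and 12 mm thick with one plain round shaft stub, 30 mm diameter and 40 mm tall, standing up from its middle (52 mm tall in all). The point lies on its axis, 36 mm above its underside, at the height to grip the stub (24 mm above the top of the disc, 16 mm below the stub's top); z up along the stub. It belongs in nest_a. Weighs 0.20 to 0.31 kg.
- gear_b_grip (a point): the second smallest gear: a loose bare-steel gear lying flat, a toothed disc 62 mm across the teeth and 12 mm thick with one plain round shaft stub, 30 mm diameter and 40 mm tall, standing up from its middle (52 mm tall in all). The point lies on its axis, 36 mm above its underside, at the height to grip the stub (24 mm above the top of the disc, 16 mm below the stub's top); z up along the stub. It belongs in nest_b. Weighs 0.29 to 0.45 kg.
- gear_c_grip (a point): the second largest gear: a loose bare-steel gear lying flat, a toothed disc 76 mm across the teeth and 12 mm thick with one plain round shaft stub, 30 mm diameter and 40 mm tall, standing up from its middle (52 mm tall in all). The point lies on its axis, 36 mm above its underside, at the height to grip the stub (24 mm above the top of the disc, 16 mm below the stub's top); z up along the stub. It belongs in nest_c. Weighs 0.38 to 0.60 kg.
- gear_d_grip (a point): the largest gear: a loose bare-steel gear lying flat, a toothed disc 90 mm across the teeth and 12 mm thick with one plain round shaft stub, 30 mm diameter and 40 mm tall, standing up from its middle (52 mm tall in all). The point lies on its axis, 36 mm above its underside, at the height to grip the stub (24 mm above the top of the disc, 16 mm below the stub's top); z up along the stub. It belongs in nest_d. Weighs 0.50 to 0.78 kg.
- nest_a: the smallest nest: a fixed round blue plastic dish, 72 mm outer diameter, 14 mm tall, wall 6 mm, with a flat-floored round pocket 60 mm wide, floor 6 mm above the bench, pocket 8 mm deep. Made for gear_a (6 mm of play all round; the next larger gear does not go in). Origin: centre of its underside, on the bench; z up. When seated, the gear's listed point is 42 mm above this origin.
- nest_b: the second smallest nest: a fixed round blue plastic dish, 86 mm outer diameter, 14 mm tall, wall 6 mm, with a flat-floored round pocket 74 mm wide, floor 6 mm above the bench, pocket 8 mm deep. Made for gear_b (6 mm of play all round; the next larger gear does not go in). Origin: centre of its underside, on the bench; z up. When seated, the gear's listed point is 42 mm above this origin.
- nest_c: the second largest nest: a fixed round blue plastic dish, 100 mm outer diameter, 14 mm tall, wall 6 mm, with a flat-floored round pocket 88 mm wide, floor 6 mm above the bench, pocket 8 mm deep. Made for gear_c (6 mm of play all round; the next larger gear does not go in). Origin: centre of its underside, on the bench; z up. When seated, the gear's listed point is 42 mm above this origin.
- nest_d: the largest nest: a fixed round blue plastic dish, 114 mm outer diameter, 14 mm tall, wall 6 mm, with a flat-floored round pocket 102 mm wide, floor 6 mm above the bench, pocket 8 mm deep. Made for gear_d (6 mm of play all round; the next larger gear does not go in). Origin: centre of its underside, on the bench; z up. When seated, the gear's listed point is 42 mm above this origin.
- cap_mid (a point): bystander, leave it alone: a loose aluminium bearing cap, a SQUARE flange 66 x 66 x 12 mm with four bolt holes and a round boss 42 mm in diameter on top, 32 mm tall in all, no teeth. The point is its centre, 16 mm above its underside.
- valve_mid (a point): bystander, leave it alone: a loose grey-painted valve block, 85 x 48 x 36 mm (x, y, z) with four bolt heads on top (40 mm in all). The point is its centre, 18 mm above its underside.
Mind the look-alikes: they are no part of the job. What is shaped like the part that bears gear_d_grip but pink is not meant. What is shaped like the part that bears gear_a_grip but green or purple is not meant.

How it is judged:
By the outcome, as a careful person would: the job done as asked, in the order asked, and still so for the second after the job is handed in, with the robot touching nothing.
It also fails if it takes over 106 s, if anything falls off the work surface, if the arm or the gripper's body presses on something with over 40 N, if the wrist force passes 120 N, or if a joint passes its speed limit or range.

ROBOT

A 6-joint arm with a two-finger parallel gripper is mounted at the origin on the work surface. World frame = base frame: x ahead of the robot, y to its left, z up, the work surface at z = 0. Lengths are in m, angles in rad, forces in N, time in s.
With the tool pointing down it reaches from about 0.325 to 0.775 m from the base axis. Payload 5.5 kg.
Tool frame: the origin (TCP) lies where the fingers leave the gripper's body, on its centre line; the fingertips stand 80 mm ahead of it and the grasp point (between the pads) lies 61 mm ahead of it; z points along the fingers, y is the direction in which the jaws open and shut (so a half turn about z gives the same grasp; the last joint's range is limited). The gripper opens to 88 mm and grips with 3 to 60 N. Pads are 20 mm wide; open, the fingers measure 115 mm over their backs; the gripper's body (75 mm by 178 mm) begins 61 mm behind the grasp point.
Start: joints at [1.266, 0.091, 1.231, -0, 1.82, -0.057], TCP at [0.147, 0.582, 0.303] pointing down, gripper open.
Joint ranges: [-2.87, 2.87], [-0.86, 2.18], [0.17, 2.46], [-1.51, 4.65], [0.06, 2.69], [-2.65, 2.65]. Speed limits (rad/s): [2.57, 2.57, 3.01, 3.14, 3.14, 3.14].

INTERFACE

Orientations are given as [roll, pitch, yaw] about the fixed x, y, z axes, in that order (R = Rz(yaw) Ry(pitch) Rx(roll)).
In Python, from plant import manip gives the robot as it stands. The module is installed in compiled form; this text tells all that it offers.
- The arm moves only by the tool carry_out, never from a script. Its argument "series" is a list of rows, each a list of 7 numbers: the shift along the world's x, y, z in units of 80 mm (1.0 is 80 mm), then the turn, a rotation vector about the world's x, y, z in units of pi/2 rad (1.0 is pi/2 rad), then the opening, from 0 (shut) to 1 (fully open). A call has 1 to 20 rows; each row shifts and turns the pose as measured when the row begins; what a row does not reach is not made up. A row lasts 1/12 s, in which the tool goes at most 41.7 mm and 7.16 degrees, less where a joint would pass 70% of its speed; a pose out of reach is approached as far as the arm can. A call with a number of a shift or a turn outside -1 to 1 is refused whole. A call with a gripper value outside its range is refused whole. The fingers move at their own pace and stop on an object; "grip_force" is the grip in N (left out, the last holds). Time passes only in rows, so rows that do not move let the fingers close. It gives the time, the measured TCP pose, the force and the opening at its end, in the units of the state.
- manip.get_obs(): the state, without advancing time (a new reading comes with each control period).
- manip.grab_frame(name): name is "side" or "top"; returns a dict with "pixels" (480x640x3 uint8, red, green, blue), "fx", "fy", "cx", "cy" (pixels), "dist" ([k1, k2, p1, p2, k3] as OpenCV has them; the pictures are not rectified), "eye" and "attitude" of the camera in the world. Camera axes: x right, y down, z forward; pixel columns grow to the right and rows downward; lengths in m; the calibration is good to about 2 mm. A picture is of the moment at which its call begins. There is no depth.
- manip.close_job(): hands the job in, once; it reports no verdict.
The state is a dict: "time_s": time; "joint_pos": joint angles; "dq": joint speeds; "joint_efforts": joint torques, N m; "position": TCP position; "tool_rot": TCP orientation; "contact_force": force on the tool from outside, world axes, zero at the start; "wrist_torque": the same for the moment, N m; "gripper_width": finger opening in m.
Only numpy, scipy, OpenCV 4.12 (cv2) and the standard library are available. Lean on these libraries where they do the work, as an engineer would, in place of code of your own. Each camera call takes 0.05 s, during which the arm holds its last target. There are 200 camera calls.

## Working session

There is one attempt and no reset: what is moved stays moved. The work goes in short steps, Python scripts to look and compute and a tool call to move; the robot and the scene stay as the last step left them, time stands still between calls to the robot, and variables do not carry over. Pictures are saved under pics/ and viewed, about 12 in all and at most 16, crops included, and the job is handed in when it is done.

Besides the shell and the picture viewer there is one more tool, called in YAML: its name, and indented under it one key for each argument. carry_out: Moves the arm, as the interface text tells. Its arguments: {"type":"object","properties":{"series":{"type":"array","items":{"type":"array","items":{"type":"number"}}},"grip_force":{"type":"number"}},"required":["series"]}

```bash
mkdir -p pics; python3 - <<'E'
from plant import manip
import cv2
for n in("top","side"):
    f=manip.grab_frame(n)
    cv2.imwrite(f"pics/{n}0.png",f["pixels"][:,:,::-1])
    print(n,{k:v for k,v in f.items() if k!="pixels"})
print(manip.get_obs())
E
```

```text
top {'fx': 492.6088865654025, 'fy': 492.6088865654025, 'cx': 318.3194472662357, 'cy': 242.6445077223057, 'dist': array([-0.06042655,  0.        ,  0.        ,  0.        ,  0.        ]), 'eye': array([ 0.30410392, -0.04336665,  1.14968409]), 'attitude': array([-2.97736862,  0.01229848, -1.59001281])}
side {'fx': 520.9555810534096, 'fy': 520.9555810534096, 'cx': 309.94995605072984, 'cy': 237.19662732087215, 'dist': array([0.01962467, 0.        , 0.        , 0.        , 0.        ]), 'eye': array([0.37214964, 0.58955169, 0.82348719]), 'attitude': array([-2.45713785, -0.00882777, -2.9646293 ])}
{'time_s': 0.1, 'joint_pos': array([ 1.26628245e+00,  9.17999557e-02,  1.23174835e+00,  2.05521952e-05,
        1.81978537e+00, -5.67133256e-02]), 'dq': array([ 0.00079137, -0.00198156, -0.00145424, -0.00194382, -0.00096961,
        0.00058341]), 'joint_efforts': array([ 1.91711850e-03, -4.47859848e+01, -4.07568491e+01,  7.00527197e-02,
        2.85028643e-02, -1.17051845e-04]), 'position': array([0.14713253, 0.58155974, 0.30161967]), 'tool_rot': array([-3.13985556e+00, -1.18581232e-04,  2.89379704e+00]), 'contact_force': array([-0.12618302,  0.91024081, -0.57181858]), 'wrist_torque': array([-0.00066795,  0.02497112,  0.05239655]), 'gripper_width': 0.08751425777769303}
```

View pics/top0.png

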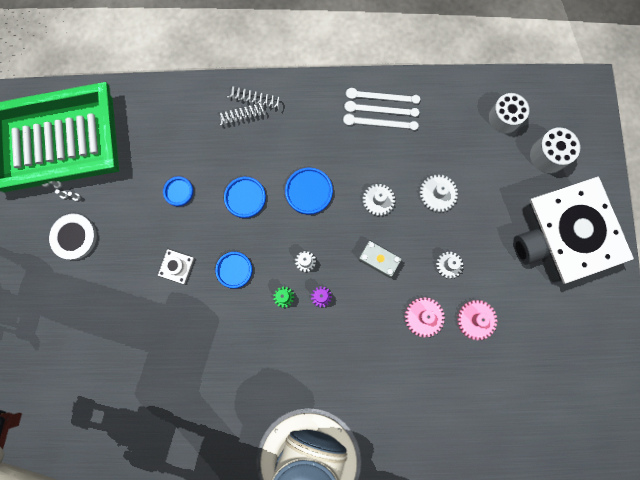

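View pics/side0.png

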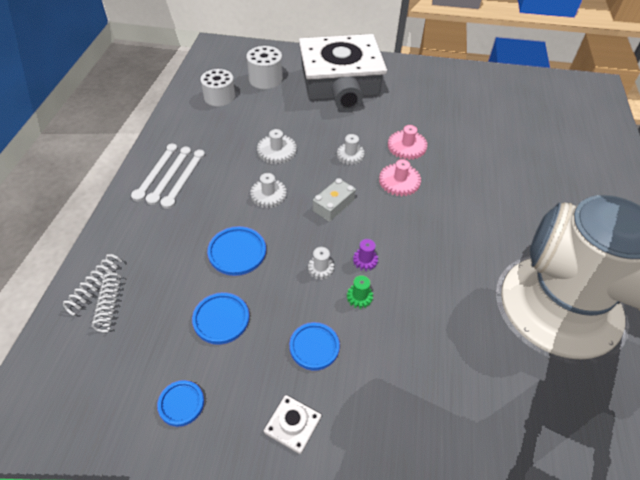

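The top view shows the steel gears at about (305,261) a, (450,265) b, (379,200) c and (439,193) d. The nests are at (178,191) a, (234,270) b, (245,197) c and (309,190) d. The cap is at (176,266), the valve block at (381,258), and the look-alikes are green, purple and pink. The side view agrees: gears at (320,262), (350,150), (267,189) and (276,147).

```bash
cat > h.py <<'E'
import cv2,numpy as np
from scipy.spatial.transform import Rotation as R
def ray(f,uv):
    K=np.array([[f["fx"],0,f["cx"]],[0,f["fy"],f["cy"]],[0,0,1]])
    p=cv2.undistortPoints(np.array([[uv]],float),K,f["dist"])[0,0]
    d=R.from_euler("xyz",f["attitude"]).apply([p[0],p[1],1]); return f["eye"],d
def plane(f,uv,z):
    e,d=ray(f,uv); return e+d*(z-e[2])/d[2]
def tri(f,uv,g,uv2):
    (a,d),(b,e)=ray(f,uv),ray(g,uv2)
    s=np.linalg.lstsq(np.c_[d,-e],b-a,rcond=None)[0]
    p,q=a+d*s[0],b+e*s[1]; return (p+q)/2,np.linalg.norm(p-q)
def comps(m,amin=80):
    cs,_=cv2.findContours(m.astype(np.uint8),cv2.RETR_EXTERNAL,cv2.CHAIN_APPROX_NONE)
    return [c for c in cs if cv2.contourArea(c)>amin]
def at(cs,uv): return min(cs,key=lambda c:abs(cv2.pointPolygonTest(c,uv,True)) if cv2.pointPolygonTest(c,uv,True)<0 else -1)
E
python3 - <<'E'
from h import *
from plant import manip
F={n:manip.grab_frame(n) for n in("top","side")}
N={"a":((178,191),(181,402)),"b":((234,270),(314,345)),"c":((245,197),(221,317)),"d":((309,190),(237,249))}
G={"a":((305,261),(320,262)),"b":((450,265),(350,150)),"c":((379,200),(267,189)),"d":((439,193),(276,147))}
C={}
for i,n in enumerate(F):
    hsv=cv2.cvtColor(F[n]["pixels"],cv2.COLOR_RGB2HSV)
    b=cv2.inRange(hsv,(98,120,80),(125,255,255)); w=cv2.inRange(hsv,(0,0,120),(179,60,255))
    cb,cw=comps(b),comps(w)
    for k in N: C[n,"n"+k]=at(cb,N[k][i]); C[n,"g"+k]=at(cw,G[k][i])
for k in N:
    e=[cv2.fitEllipse(cv2.convexHull(C[n,"n"+k])) for n in F]
    print("nest",k,*[np.round(x[0],1) for x in e],"tri",tri(F["top"],e[0][0],F["side"],e[1][0]),"pl",[plane(F[n],x[0],.014)[:2].round(4) for n,x in zip(F,e)])
for k in G:
    for n in F:
        c=C[n,"g"+k]; (u,v),r=cv2.minEnclosingCircle(c); e=cv2.fitEllipse(cv2.convexHull(c))
        print("gear",k,n,cv2.boundingRect(c),np.round((u,v,r),1),plane(F[n],(u,v),.012)[:2].round(4),plane(F[n],e[0],.012)[:2].round(4))
rows=[]
for i,n in enumerate(F):
    im=F[n]["pixels"][:,:,::-1]; t=[]
    for k in G:
        u,v=G[k][i]; t.append(cv2.resize(im[v-25:v+25,u-25:u+25],(200,200),interpolation=cv2.INTER_CUBIC))
    rows.append(np.hstack(t))
cv2.imwrite("pics/m1.png",np.vstack(rows))
E
```

```text
nest a [177.7 191. ] [180.3 402.9] tri (array([0.62788237, 0.30535504, 0.00280612]), np.float64(0.0012249528442156606)) pl [array([0.6254, 0.302 ]), array([0.6238, 0.3093])]
nest b [233.4 269.6] [314.  345.9] tri (array([0.43381989, 0.16758359, 0.00323951]), np.float64(0.0013870758999807067)) pl [array([0.4333, 0.1656]), array([0.4323, 0.1732])]
nest c [244.4 196.9] [220.3 317.9] tri (array([0.60934797, 0.14279421, 0.00208497]), np.float64(0.0010417373333068522)) pl [array([0.6067, 0.1409]), array([0.6054, 0.1493])]
nest d [308.5 190.5] [236.3 250.5] tri (array([ 0.62177352, -0.01166341,  0.00147757]), np.float64(0.0010388196253331915)) pl [array([ 0.6188, -0.012 ]), array([ 0.6174, -0.0024])]
gear a top (294, 251, 22, 22) [304.8 261.1  11. ] [ 0.45   -0.0007] [ 4.5e-01 -2.0e-04]
gear a side (0, 0, 640, 480) [309.5 273.5 367.7] [0.4668 0.0243] [ 0.5446 -0.0395]
gear b top (436, 251, 28, 28) [449.4 264.2  13.9] [ 0.4355 -0.3371] [ 0.435  -0.3371]
gear b side (0, 0, 640, 480) [309.5 273.5 367.7] [0.4668 0.0243] [ 0.5446 -0.0395]
gear c top (362, 184, 34, 32) [378.5 199.   16.6] [ 0.5949 -0.1779] [ 0.5945 -0.1777]
gear c side (0, 0, 640, 480) [309.5 273.5 367.7] [0.4668 0.0243] [ 0.5446 -0.0395]
gear d top (419, 174, 39, 38) [438.5 192.9  19.6] [ 0.6069 -0.3218] [ 0.6078 -0.3218]
gear d side (0, 0, 640, 480) [309.5 273.5 367.7] [0.4668 0.0243] [ 0.5446 -0.0395]
```

View pics/m1.png

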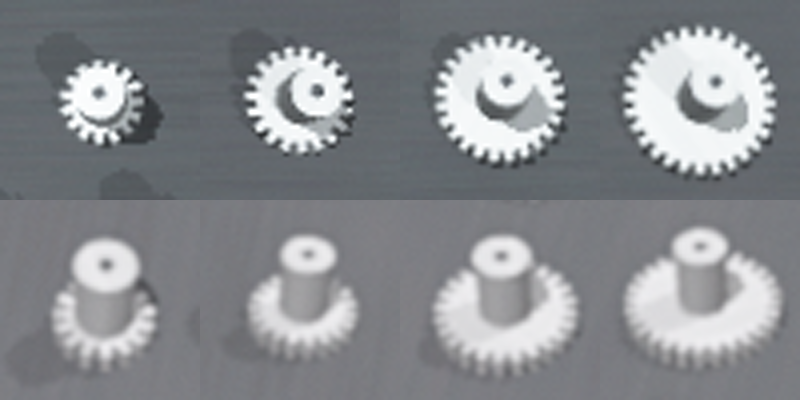

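In the crops, the stub-top holes are clear in both views, so I'll triangulate those. The blue hull includes the outer wall, which pulls the nest centres toward the camera, so I'll measure the nests by the rim's inner edge.

```bash
python3 - <<'E'
from h import *
from plant import manip
F={n:manip.grab_frame(n) for n in("top","side")}
N={"a":((178,191),(181,402)),"b":((234,270),(314,345)),"c":((245,197),(221,317)),"d":((309,190),(237,249))}
G={"a":((305,261),(320,262)),"b":((450,265),(350,150)),"c":((379,200),(267,189)),"d":((439,193),(276,147))}
H={"a":((99,92),(106,64)),"b":((117,91),(107,55)),"c":((106,81),(102,56)),"d":((116,82),(101,47))}
for k in G:
    uv=[tuple(G[k][i][j]-25+(H[k][i][j]+.5)/4-.5 for j in(0,1)) for i in(0,1)]
    p,e=tri(F["top"],uv[0],F["side"],uv[1]); print("gear",k,p.round(4),"gap",e.round(4),[plane(F[n],q,.052)[:2].round(4) for n,q in zip(F,uv)])
rows=[]
for i,n in enumerate(F):
    im=F[n]["pixels"][:,:,::-1]; t=[]
    for k in G:
        u,v=N[k][i]; t.append(cv2.resize(im[v-33:v+34,u-33:u+34],(200,200),interpolation=cv2.INTER_CUBIC))
    rows.append(np.hstack(t))
cv2.imwrite("pics/m2.png",np.vstack(rows))
E
```

```text
gear a [ 0.4502 -0.0012  0.0488] gap 0.0014 [array([ 0.4505, -0.0013]), array([0.4492, 0.0014])]
gear b [ 0.4354 -0.3383  0.0472] gap 0.0001 [array([ 0.4348, -0.337 ]), array([ 0.435 , -0.3326])]
gear c [ 0.5949 -0.1778  0.0485] gap 0.0009 [array([ 0.5944, -0.1774]), array([ 0.5934, -0.1742])]
gear d [ 0.6083 -0.3234  0.0473] gap 0.001 [array([ 0.6075, -0.3222]), array([ 0.6064, -0.3177])]
```

View pics/m2.png

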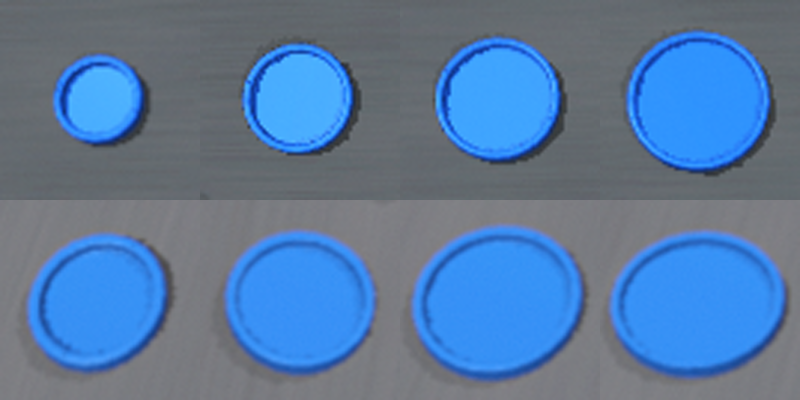

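The stub tops triangulate 3–5 mm low (47–49 mm against 52), and the nests show the same offset, so this is camera bias. Positions I'll use:

| Size | Gear (x, y) | Nest (x, y) |
|---|---|---|
| a | .450, 0 | .627, .3055 |
| b | .435, −.335 | .4335, .168 |
| c | .594, −.176 | .608, .144 |
| d | .607, −.320 | .620, −.010 |

Next I'll go above gear a.

carry_out:
  series:
    - [0.21, -0.404, -0.072, 0, 0, 0, 1]
    - [0.21, -0.404, -0.072, 0, 0, 0, 1]
    - [0.21, -0.404, -0.072, 0, 0, 0, 1]
    - [0.21, -0.404, -0.072, 0, 0, 0, 1]
    - [0.21, -0.404, -0.072, 0, 0, 0, 1]
    - [0.21, -0.404, -0.072, 0, 0, 0, 1]
    - [0.21, -0.404, -0.072, 0, 0, 0, 1]
    - [0.21, -0.404, -0.072, 0, 0, 0, 1]
    - [0.21, -0.404, -0.072, 0, 0, 0, 1]
    - [0.21, -0.404, -0.072, 0, 0, 0, 1]
    - [0.21, -0.404, -0.072, 0, 0, 0, 1]
    - [0.21, -0.404, -0.072, 0, 0, 0, 1]
    - [0.21, -0.404, -0.072, 0, 0, 0, 1]
    - [0.21, -0.404, -0.072, 0, 0, 0, 1]
    - [0.21, -0.404, -0.072, 0, 0, 0, 1]
    - [0.21, -0.404, -0.072, 0, 0, 0, 1]
    - [0.21, -0.404, -0.072, 0, 0, 0, 1]
    - [0.21, -0.404, -0.072, 0, 0, 0, 1]
  grip_force: 30

```text
time_s: 1.8
position: [0.4523, -0.0238, 0.1922]
tool_rot: [3.14, 0.008, 2.907]
contact_force: [0.5, 0.8, 1.1]
gripper_width: 0.0881
```

carry_out:
  series:
    - [-0.01, 0.1, -0.2, 0, 0, 0, 1]
    - [0, 0.1, -0.2, 0, 0, 0, 1]
    - [0, 0.1, -0.2, 0, 0, 0, 1]
    - [0, 0, -0.1, 0, 0, 0, 1]
    - [0, 0, 0, 0, 0, 0, 1]
    - [0, 0, 0, 0, 0, 0, 1]

```text
time_s: 2.3
position: [0.4532, -0.0092, 0.1329]
tool_rot: [-3.14, 0.008, 2.892]
contact_force: [0.2, -0.7, 0.5]
gripper_width: 0.0879
```

carry_out:
  series:
    - [-0.04, 0.11, 0, 0, 0, 0, 1]
    - [0, 0, 0, 0, 0, 0, 1]
    - [0, 0, -0.15, 0, 0, 0, 1]
    - [0, 0, -0.15, 0, 0, 0, 1]
    - [0, 0, -0.12, 0, 0, 0, 1]
    - [0, 0, 0, 0, 0, 0, 1]
    - [0, 0, 0, 0, 0, 0, 1]

```text
time_s: 2.88
position: [0.4507, 0.0008, 0.0996]
tool_rot: [-3.141, 0.014, 2.894]
contact_force: [-0.1, -0.8, 0.7]
gripper_width: 0.0878
```

```bash
python3 - <<'E'
from h import *
from plant import manip
s=manip.grab_frame("side")["pixels"][:,:,::-1];t=manip.grab_frame("top")["pixels"][:,:,::-1]
cv2.imwrite("pics/g1.png",np.hstack([cv2.resize(x,(400,400),interpolation=cv2.INTER_CUBIC) for x in(s[180:340,240:400],t[180:340,225:385])]))
E
```

```text
(no output)
```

View pics/g1.png

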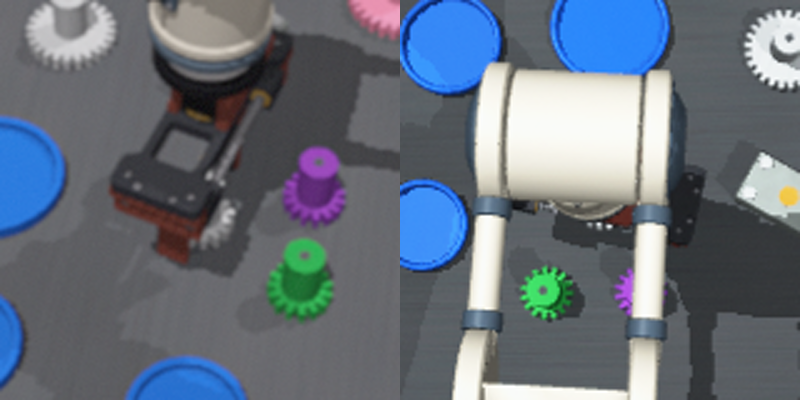

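The picture shows the gripper straddling the steel gear, clear of the green and purple ones. Now I'll close and lift a little.

carry_out:
  series:
    - [0, 0, -0.02, 0, 0, 0, 0]
    - [0, 0, 0, 0, 0, 0, 0]
    - [0, 0, 0, 0, 0, 0, 0]
    - [0, 0, 0, 0, 0, 0, 0]
    - [0, 0, 0, 0, 0, 0, 0]
    - [0, 0, 0, 0, 0, 0, 0]
    - [0, 0, 0, 0, 0, 0, 0]
    - [0, 0, 0, 0, 0, 0, 0]
    - [0, 0, 0.15, 0, 0, 0, 0]
    - [0, 0, 0.2, 0, 0, 0, 0]
    - [0, 0, 0.2, 0, 0, 0, 0]
    - [0, 0, 0, 0, 0, 0, 0]
    - [0, 0, 0, 0, 0, 0, 0]
  grip_force: 40

```text
time_s: 4.07
position: [0.4505, 0.0005, 0.146]
tool_rot: [-3.141, 0.013, 2.893]
contact_force: [-0.1, -0.0, -2.5]
gripper_width: 0.0292
```

Held: opening 29 mm and about 2.5 N of load. Next I'll carry it to nest a.

carry_out:
  series:
    - [0.05, 0.1, 0.2, 0, 0.008, 0, 0]
    - [0.15, 0.25, 0.2, 0, 0, 0, 0]
    - [0.2, 0.35, 0.1, 0, 0, 0, 0]
    - [0.2, 0.35, 0, 0, 0, 0, 0]
    - [0.2, 0.35, 0, 0, 0, 0, 0]
    - [0.2, 0.35, 0, 0, 0, 0, 0]
    - [0.2, 0.35, 0, 0, 0, 0, 0]
    - [0.2, 0.35, 0, 0, 0, 0, 0]
    - [0.2, 0.35, 0, 0, 0, 0, 0]
    - [0.2, 0.35, 0, 0, 0, 0, 0]
    - [0.15, 0.25, 0, 0, 0, 0, 0]
    - [0.1, 0.15, 0, 0, 0, 0, 0]
    - [0.05, 0.06, 0, 0, 0, 0, 0]
    - [0, 0, 0, 0, 0, 0, 0]
    - [0, 0, 0, 0, 0, 0, 0]
    - [0, 0, 0, 0, 0, 0, 0]

```text
time_s: 5.4
position: [0.6194, 0.3026, 0.1683]
tool_rot: [-3.124, -0.018, 2.89]
contact_force: [0.2, 0.3, -1.7]
gripper_width: 0.0295
```

carry_out:
  series:
    - [0.05, 0.02, -0.1, 0.008, -0.014, 0, 0]
    - [0.04, 0.016, -0.15, 0, 0, 0, 0]
    - [0, 0, -0.1, 0, 0, 0, 0]
    - [0, 0, 0, 0, 0, 0, 0]
    - [0, 0, 0, 0, 0, 0, 0]
    - [0, 0, 0, 0, 0, 0, 0]

```text
time_s: 5.9
position: [0.6255, 0.3005, 0.1389]
tool_rot: [-3.139, -0.001, 2.885]
contact_force: [-0.6, 0.8, -2.9]
gripper_width: 0.0293
```

```bash
python3 - <<'E'
from h import *
from plant import manip
s=manip.grab_frame("side")["pixels"][:,:,::-1];t=manip.grab_frame("top")["pixels"][:,:,::-1]
cv2.imwrite("pics/p1.png",np.hstack([cv2.resize(x,(400,400),interpolation=cv2.INTER_CUBIC) for x in(s[320:480,100:260],t[110:270,100:260])]))
E
```

```text
(no output)
```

View pics/p1.png

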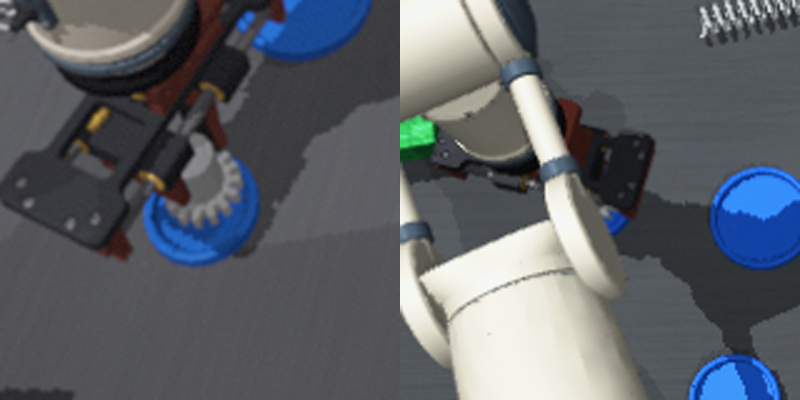

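The side view shows the gear directly above nest a at crop (205,190), clear of the tray. Lowering it now.

carry_out:
  series:
    - [0.02, 0.06, 0, 0, 0, 0, 0]
    - [0, 0, -0.15, 0, 0, 0, 0]
    - [0, 0, -0.15, 0, 0, 0, 0]
    - [0, 0, -0.1, 0, 0, 0, 0]
    - [0, 0, 0, 0, 0, 0, 0]
    - [0, 0, 0, 0, 0, 0, 0]

```text
time_s: 6.5
position: [0.6306, 0.3068, 0.1189]
tool_rot: [3.135, 0.013, 2.885]
contact_force: [-0.0, 0.4, -1.7]
gripper_width: 0.0293
```

carry_out:
  series:
    - [-0.04, -0.01, -0.1, -0.002, 0.009, 0, 0]
    - [0, 0, -0.06, 0, 0, 0, 0]
    - [0, 0, 0, 0, 0, 0, 0]
    - [0, 0, 0, 0, 0, 0, 0]
    - [0, 0, 0, 0, 0, 0, 0]

```text
time_s: 6.92
position: [0.6306, 0.3075, 0.1163]
tool_rot: [3.133, 0.013, 2.886]
contact_force: [-0.0, -0.9, 4.0]
gripper_width: 0.029
```

Contact of about 4 N at z=.116, roughly 12 mm above the seated height, so the gear is probably on the rim. I'll look.

```bash
python3 - <<'E'
from h import *
from plant import manip
s=manip.grab_frame("side")["pixels"][:,:,::-1]
cv2.imwrite("pics/p2.png",cv2.resize(s[355:455,120:240],(720,600),interpolation=cv2.INTER_CUBIC))
E
```

```text
(no output)
```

View pics/p2.png

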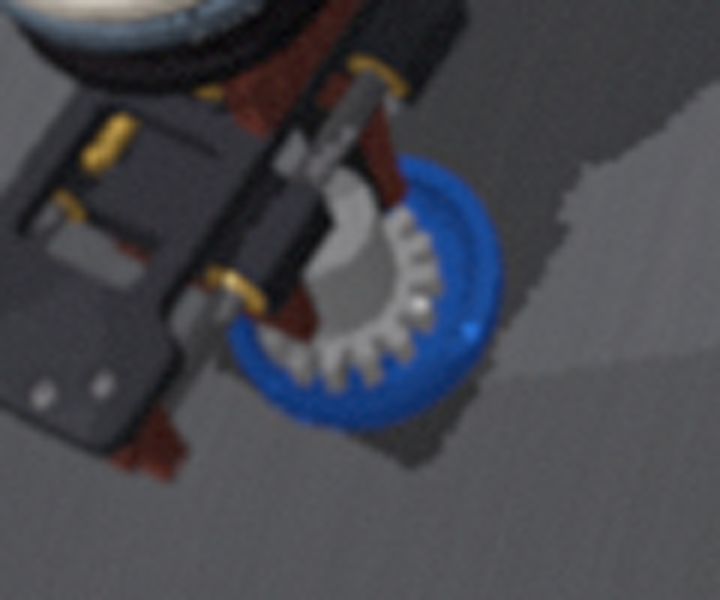

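The gear sits off toward +x (left in the picture, gear centre about crop x 350 against 367 for the nest) and rests on the rim. The robot's own pose also puts it about 5 mm too far in x. I'll lift a little, recentre and straighten.

carry_out:
  series:
    - [0, 0, 0.15, 0, 0, 0, 0]
    - [-0.08, -0.03, 0, -0.002, 0.009, 0, 0]
    - [0, 0, 0, 0, 0, 0, 0]
    - [0, 0, 0, 0, 0, 0, 0]
    - [0, 0, 0, 0, 0, 0, 0]

```text
time_s: 7.38
position: [0.6219, 0.3045, 0.1238]
tool_rot: [-3.138, -0.008, 2.886]
contact_force: [-0.2, -0.7, -0.8]
gripper_width: 0.0293
```

carry_out:
  series:
    - [0.05, 0.01, 0, 0, -0.004, 0, 0]
    - [0, 0, 0, 0, 0, 0, 0]
    - [0, 0, -0.1, 0, 0, 0, 0]
    - [0, 0, -0.1, 0, 0, 0, 0]
    - [0, 0, 0, 0, 0, 0, 0]
    - [0, 0, 0, 0, 0, 0, 0]

```text
time_s: 7.88
position: [0.628, 0.3054, 0.1172]
tool_rot: [3.138, 0.006, 2.886]
contact_force: [0.5, -0.0, -1.7]
gripper_width: 0.0293
```

carry_out:
  series:
    - [-0.02, 0, -0.12, 0, 0.003, 0, 0]
    - [-0.01, 0, -0.12, 0, 0, 0, 0]
    - [0, 0, 0, 0, 0, 0, 0]
    - [0, 0, 0, 0, 0, 0, 0]

```text
time_s: 8.22
position: [0.6289, 0.3059, 0.1168]
tool_rot: [3.13, 0.018, 2.885]
contact_force: [0.1, -0.3, -1.3]
gripper_width: 0.0295
```

It won't descend, and no force shows at the wrist. I'll check the joints.

```bash
python3 - <<'E'
from h import *
from plant import manip
o=manip.get_obs()
for k in o: print(k,np.round(o[k],4))
f=manip.grab_frame("side")
cv2.imwrite("pics/p3.png",f["pixels"][:,:,::-1])
E
```

```text
time_s 8.2167
joint_pos [ 0.4047  0.3802  1.227  -0.0017  1.5133 -0.9099]
dq [ 0.0017 -0.0044  0.0111  0.     -0.0006 -0.0006]
joint_efforts [-1.45000e-02 -5.73921e+01 -4.07515e+01  2.00000e-04  2.50400e-01
 -1.40000e-03]
position [0.6289 0.3059 0.1168]
tool_rot [3.13   0.0177 2.8854]
contact_force [ 0.0616 -0.3495 -1.2579]
wrist_torque [ 0.0397  0.0078 -0.0129]
gripper_width 0.0295
```

View pics/p3.png

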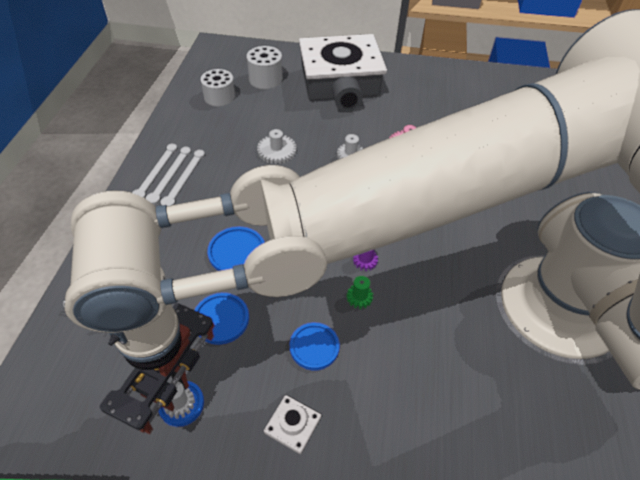

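No joint is at a limit, and because rows re-target from the measured pose, the contact force fades out. So the gear is simply sitting on the rim, with the tilt carrying it toward +x/+y. The top view put this nest nearer (.625,.303), so I'll aim there with the tool straightened.

carry_out:
  series:
    - [0, 0, 0.12, 0, 0, 0, 0]
    - [-0.03, -0.03, 0.03, -0.004, 0.013, 0, 0]
    - [0, 0, 0, 0, 0, 0, 0]
    - [0, 0, 0, 0, 0, 0, 0]
    - [0, 0, 0, 0, 0, 0, 0]

```text
time_s: 8.68
position: [0.6246, 0.3029, 0.1203]
tool_rot: [-3.135, -0.01, 2.886]
contact_force: [0.3, -0.2, 3.0]
gripper_width: 0.0294
```

```bash
python3 - <<'E'
from h import *
from plant import manip
o=manip.get_obs(); print(o["position"],o["tool_rot"])
for n,(u,v) in {"side":(181,402),"top":(178,191)}.items():
    f=manip.grab_frame(n); im=f["pixels"][:,:,::-1]
    hsv=cv2.cvtColor(f["pixels"],cv2.COLOR_RGB2HSV)
    b=cv2.inRange(hsv,(98,120,50),(125,255,255)); c=[x for x in comps(b,20) if abs(x[:,0].mean(0)-(u,v)).max()<35]
    print(n,[cv2.boundingRect(x) for x in c])
    cv2.imwrite(f"pics/q_{n}.png",cv2.resize(im[v-35:v+35,u-35:u+35],(400,400),interpolation=cv2.INTER_CUBIC))
cv2.imwrite("pics/q.png",np.hstack([cv2.imread(f"pics/q_{n}.png") for n in("side","top")]))
E
```

```text
[0.62463667 0.30293672 0.12027363] [-3.13505199 -0.00982304  2.88558171]
side [(159, 383, 45, 44)]
top [(184, 196, 7, 8)]
```

View pics/q.png

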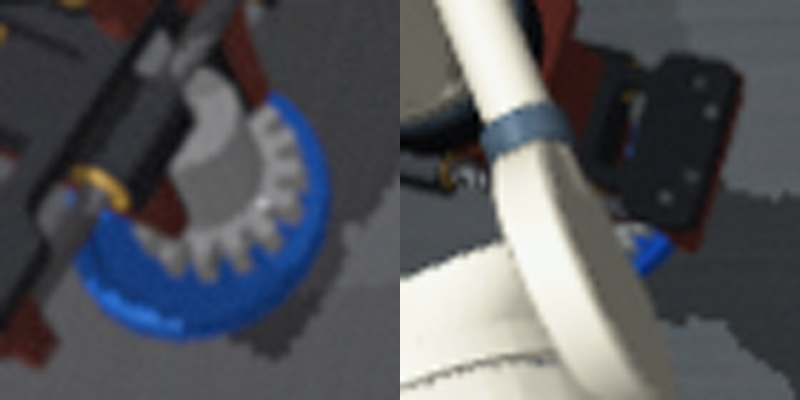

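```bash
python3 - <<'E'
from h import *
from plant import manip
f=manip.grab_frame("side")
P=lambda u,v,z:plane(f,(u/5.714+146-.4,v/5.714+367-.4),z)
d=P(200,200,0)-P(200,300,0); d/=np.linalg.norm(d); r=P(300,250,0)-P(200,250,0); r/=np.linalg.norm(r)
print("up dir",d.round(3),"right",r.round(3), "mm/px up",np.linalg.norm(P(200,200,0)-P(200,201,0))*1000)
print("nest centre from front", (P(200,340,0)+.036*d).round(4), "from right rim",(P(328,200,.014)-.036*r).round(4))
for z in(.012,.016,.02,.024): print(z,"gear from front bottom",(P(210,282,z)+.024*d).round(4),"right edge(disc top)",(P(306,190,z+.012)-.024*r).round(4))
E
```

```text
up dir [ 0.329 -0.944  0.   ] right [-0.984 -0.176  0.   ] mm/px up 0.29254665321952666
nest centre from front [0.6271 0.3058 0.    ] from right rim [0.6245 0.3073 0.014 ]
0.012 gear from front bottom [0.6222 0.3053 0.012 ] right edge(disc top) [0.6168 0.3071 0.024 ]
0.016 gear from front bottom [0.621  0.3066 0.016 ] right edge(disc top) [0.6157 0.3085 0.028 ]
0.02 gear from front bottom [0.6198 0.3078 0.02  ] right edge(disc top) [0.6146 0.3099 0.032 ]
0.024 gear from front bottom [0.6186 0.3091 0.024 ] right edge(disc top) [0.6135 0.3114 0.036 ]
```

carry_out:
  series:
    - [0.02, 0, 0.15, 0.002, -0.007, 0, 0]
    - [0.02, 0, 0.2, 0, 0, 0, 0]
    - [0, 0, 0.1, 0, 0, 0, 0]
    - [0, 0, 0, 0, 0, 0, 0]
    - [0, 0, 0, 0, 0, 0, 0]

```text
time_s: 9.25
position: [0.6272, 0.303, 0.1576]
tool_rot: [-3.141, -0.0, 2.886]
contact_force: [1.4, -0.4, -1.8]
gripper_width: 0.0297
```

```bash
python3 - <<'E'
from h import *
from plant import manip
o=manip.get_obs(); print(o["position"],o["tool_rot"],o["contact_force"])
f=manip.grab_frame("side"); im=f["pixels"][:,:,::-1]
cv2.imwrite("pics/q3.png",cv2.resize(im[355:455,125:225],(600,600),interpolation=cv2.INTER_CUBIC))
E
```

```text
[0.62723412 0.30300268 0.15755354] [-3.14096341e+00 -2.41688877e-04  2.88594033e+00] [ 1.38163465 -0.36357852 -1.83193269]
```

View pics/q3.png

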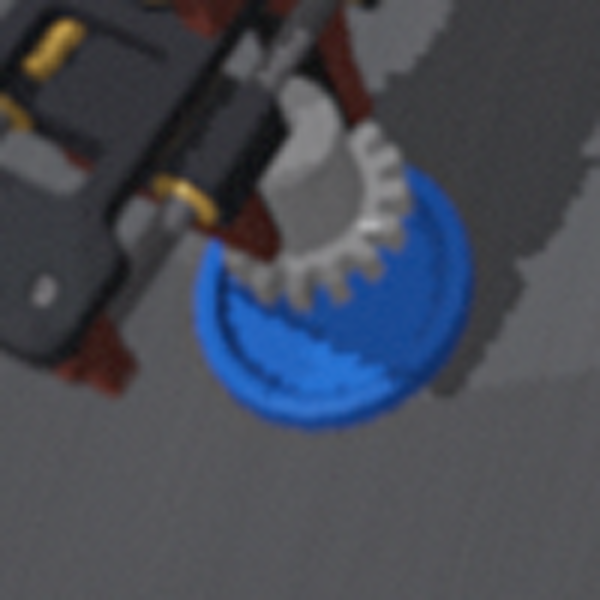

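```bash
python3 - <<'E'
from h import *
from plant import manip
f=manip.grab_frame("side")
P=lambda u,v,z:plane(f,(u/6+125-.4,v/6+355-.4),z)
def cen(pts,z,r):   # circle of known radius through outline points
    from scipy.optimize import least_squares
    q=np.array([P(u,v,z)[:2] for u,v in pts]); s=least_squares(lambda c:np.hypot(*(q-c).T)-r,q.mean(0)+[.01,-.02])
    return s.x.round(4),(s.fun*1000).round(1)
print("nest rim",cen([(472,270),(465,230),(430,180),(197,300),(210,350)],.014,.036))
for z in(.049,.054,.059,.064):
    print(z,"gear bottom",cen([(268,303),(302,309),(342,302),(380,277),(402,245)],z,.024),"gear top",cen([(376,125),(402,152),(411,185),(405,215)],z+.012,.024))
e=f["eye"]
E
```

```text
nest rim (array([0.6239, 0.3077]), array([-0.4, -0.6, -0.5, -0.1, -1.4]))
0.049 gear bottom (array([0.6234, 0.3041]), array([-0. , -0.1,  0.1,  0.1, -0.2])) gear top (array([0.5859, 0.2791]), array([ 3.3, -3.7, -2.5,  3.6]))
0.054 gear bottom (array([0.6219, 0.3057]), array([-0.1, -0.1,  0.2,  0.1, -0.2])) gear top (array([0.5843, 0.2811]), array([ 3.3, -3.7, -2.5,  3.6]))
0.059 gear bottom (array([0.6204, 0.3074]), array([-0.1, -0.1,  0.2,  0.1, -0.2])) gear top (array([0.5828, 0.283 ]), array([ 3.3, -3.6, -2.5,  3.6]))
0.064 gear bottom (array([0.6189, 0.3091]), array([-0.1, -0.1,  0.2,  0.1, -0.2])) gear top (array([0.5813, 0.2849]), array([ 3.2, -3.6, -2.5,  3.5]))
```

The bottom-tooth fit is clean (0.2 mm residual). In the same camera the gear is about 3 mm short of the nest in x and level in y, so contact has slid it back in the pads. The TCP should go to about (.630,.304). I'll lower in steps from there.

carry_out:
  series:
    - [0.035, 0.015, -0.1, 0, 0, 0, 0]
    - [0, 0, -0.15, 0, 0, 0, 0]
    - [0, 0, -0.1, 0, 0, 0, 0]
    - [0, 0, 0, 0, 0, 0, 0]
    - [0, 0, 0, 0, 0, 0, 0]

```text
time_s: 9.77
position: [0.6288, 0.3038, 0.1218]
tool_rot: [-3.137, -0.005, 2.886]
contact_force: [-0.1, -0.4, -1.4]
gripper_width: 0.0297
```

carry_out:
  series:
    - [0.015, 0, -0.12, 0.001, -0.003, 0, 0]
    - [0, 0, -0.1, 0, 0, 0, 0]
    - [0, 0, 0, 0, 0, 0, 0]

```text
time_s: 10.02
position: [0.6314, 0.3036, 0.1129]
tool_rot: [3.14, 0.006, 2.886]
contact_force: [-0.1, -0.3, -2.2]
gripper_width: 0.0296
```

carry_out:
  series:
    - [-0.01, 0, -0.08, -0.001, 0.004, 0, 0]
    - [0, 0, -0.06, 0, 0, 0, 0]
    - [0, 0, 0, 0, 0, 0, 0]

```text
time_s: 10.27
position: [0.6323, 0.304, 0.1116]
tool_rot: [3.137, 0.008, 2.886]
contact_force: [-0.4, -1.0, -3.0]
gripper_width: 0.0295
```

```bash
python3 - <<'E'
from h import *
from plant import manip
o=manip.get_obs(); print(o["position"],o["tool_rot"],o["contact_force"])
f=manip.grab_frame("side"); im=f["pixels"][:,:,::-1]
cv2.imwrite("pics/q4.png",cv2.convertScaleAbs(cv2.resize(im[355:455,125:225],(600,600),interpolation=cv2.INTER_CUBIC),alpha=1.4))
E
```

```text
[0.63225125 0.30404448 0.11156519] [3.13697832 0.00826947 2.88574624] [-0.43627437 -1.02536007 -2.97871782]
```

View pics/q4.png

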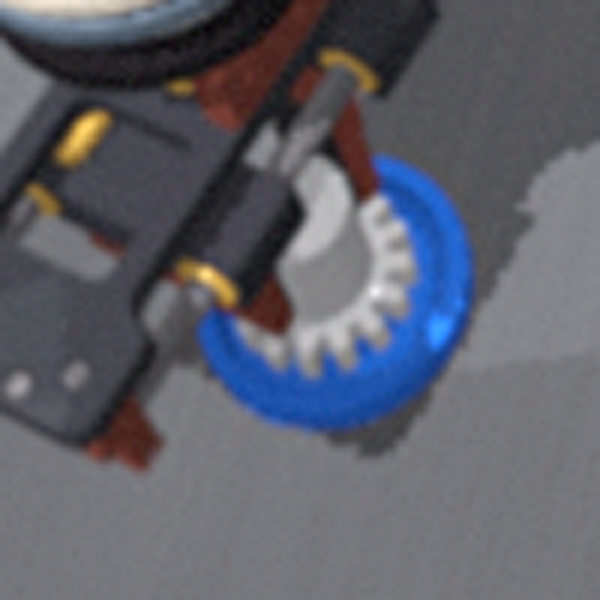

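```bash
python3 - <<'E'
from h import *
from plant import manip
from scipy.optimize import least_squares
f=manip.grab_frame("side")
P=lambda u,v,z:plane(f,(u/6+125-.4,v/6+355-.4),z)
def cen(pts,z,r):
    q=np.array([P(u,v,z)[:2] for u,v in pts]); s=least_squares(lambda c:np.hypot(*(q-c).T)-r,q.mean(0)+[.01,-.02])
    return s.x.round(4),(s.fun*1000).round(1)
print("rim",cen([(472,270),(462,225),(430,182),(385,158),(470,300)],.014,.036),"base",cen([(235,382),(265,410),(310,428),(350,428),(400,410)],0,.036))
for z in(.004,.010,.016,.020): print(z,cen([(275,368),(313,376),(350,369),(385,347),(408,312)],z,.024))
E
```

```text
rim (array([0.5796, 0.2633]), array([-0.2, -7.8, -4.6,  7.6,  7. ])) base (array([0.6232, 0.3046]), array([-0.1, -0.1,  0.2,  0.2, -0.3]))
0.004 (array([0.6292, 0.3054]), array([-0.1, -0.1,  0.1,  0.2, -0.3]))
0.01 (array([0.6274, 0.3074]), array([-0.1, -0.1,  0.1,  0.3, -0.3]))
0.016 (array([0.6256, 0.3093]), array([-0.1, -0.1,  0.2,  0.3, -0.3]))
0.02 (array([0.6245, 0.3105]), array([-0.2, -0.1,  0.2,  0.3, -0.4]))
```

The gear is about 5 mm off toward +y/+x against the nest's base circle (fit residual 0.3 mm). So the TCP should be about (.630,.300).

carry_out:
  series:
    - [0, 0, 0.1, 0, 0, 0, 0]
    - [-0.02, -0.05, 0.03, -0.002, 0.006, 0, 0]
    - [0, 0, 0, 0, 0, 0, 0]
    - [0, 0, 0, 0, 0, 0, 0]

```text
time_s: 10.7
position: [0.6299, 0.2994, 0.1172]
tool_rot: [-3.137, -0.005, 2.886]
contact_force: [0.1, -0.1, -1.9]
gripper_width: 0.0293
```

carry_out:
  series:
    - [0, 0.01, -0.12, 0.001, -0.003, 0, 0]
    - [0, 0, -0.12, 0, 0, 0, 0]
    - [0, 0, 0, 0, 0, 0, 0]

```text
time_s: 10.95
position: [0.6321, 0.2997, 0.1101]
tool_rot: [3.139, 0.009, 2.885]
contact_force: [-1.0, -0.5, -2.0]
gripper_width: 0.0295
```

carry_out:
  series:
    - [-0.025, 0, -0.12, -0.001, 0.006, 0, 0]
    - [-0.01, 0, -0.12, 0, 0, 0, 0]
    - [0, 0, -0.12, 0, 0, 0, 0]
    - [0, 0, 0, 0, 0, 0, 0]

```text
time_s: 11.28
position: [0.632, 0.3002, 0.1083]
tool_rot: [3.132, 0.018, 2.885]
contact_force: [0.4, 1.0, -2.6]
gripper_width: 0.0294
```

Lowest yet (.108). The gear has probably dropped past the rim and is pressing, possibly after slipping up a few mm in the pads. I'll ease the jaws open to let it settle, then rise and look.

carry_out:
  series:
    - [0, 0, 0.02, -0.002, 0.012, 0, 0]
    - [0, 0, 0, 0, 0, 0, 0.45]
    - [0, 0, 0, 0, 0, 0, 0.45]
    - [0, 0, 0, 0, 0, 0, 0.45]
    - [0, 0, 0, 0, 0, 0, 1]
    - [0, 0, 0, 0, 0, 0, 1]
    - [0, 0, 0, 0, 0, 0, 1]
    - [0, 0, 0, 0, 0, 0, 1]
    - [0, 0, 0, 0, 0, 0, 1]
    - [0, 0, 0.2, 0, 0, 0, 1]
    - [0, 0, 0.3, 0, 0, 0, 1]
    - [0, 0, 0.4, 0, 0, 0, 1]
    - [0, -0.3, 0.3, 0, 0, 0, 1]
    - [0, -0.4, 0, 0, 0, 0, 1]
    - [-0.1, -0.4, 0, 0, 0, 0, 1]
    - [-0.1, -0.4, 0, 0, 0, 0, 1]
    - [-0.1, -0.4, 0, 0, 0, 0, 1]
    - [-0.1, -0.3, 0, 0, 0, 0, 1]
    - [0, -0.1, 0, 0, 0, 0, 1]
    - [0, 0, 0, 0, 0, 0, 1]

```text
time_s: 12.95
position: [0.5948, 0.1105, 0.2022]
tool_rot: [-3.139, -0.002, 2.889]
contact_force: [0.1, -0.4, 0.7]
gripper_width: 0.0877
```

```bash
python3 - <<'E'
from h import *
from plant import manip
o=manip.get_obs(); print(o["position"],o["tool_rot"],o["contact_force"])
s=manip.grab_frame("side")["pixels"][:,:,::-1];t=manip.grab_frame("top")["pixels"][:,:,::-1]
cv2.imwrite("pics/r1.png",np.hstack([cv2.resize(x,(400,400),interpolation=cv2.INTER_CUBIC) for x in(s[362:442,141:221],t[151:231,138:218])]))
E
```

```text
[0.59480005 0.11052297 0.20217189] [-3.13941285e+00 -1.69329840e-03  2.88934459e+00] [ 0.08532409 -0.38912438  0.65088011]
```

View pics/r1.png

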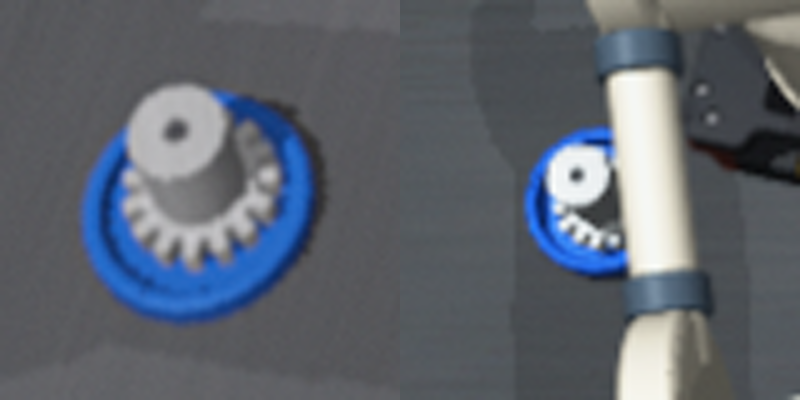

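```bash
python3 - <<'E'
from h import *
from plant import manip
from scipy.optimize import least_squares
f,g=manip.grab_frame("top"),manip.grab_frame("side")
t=(176.5/5+138-.5,175.5/5+151-.5); s=(175.5/5+141-.5,130/5+362-.5)
print("stub top",tri(f,t,g,s),plane(f,t,.058).round(4),plane(g,s,.058).round(4))
def cen(f,pts,o,z,r):
    q=np.array([plane(f,(u/5+o[0]-.4,v/5+o[1]-.4),z)[:2] for u,v in pts]); x=least_squares(lambda c:np.hypot(*(q-c).T)-r,q.mean(0)+[.005,-.015])
    return x.x.round(4),(x.fun*1000).round(1)
S=(141,362)
print("base side",cen(g,[(95,270),(120,300),(150,317),(180,323),(220,318)],S,0,.036))
for z in(.006,.01,.014): print("gear bottom side",z,cen(g,[(133,235),(160,258),(195,270),(228,262),(255,243),(275,220)],S,z,.024))
E
```

```text
stub top (array([0.62663211, 0.30158222, 0.05483008]), np.float64(0.0009030195135504381)) [0.6262 0.3006 0.058 ] [0.6251 0.3028 0.058 ]
base side (array([0.6266, 0.3054]), array([ 0.3, -0.3, -0.2,  0. ,  0.2]))
gear bottom side 0.006 (array([0.6251, 0.3025]), array([ 0.8, -0.7,  0.2, -0. , -0.3,  0.6]))
gear bottom side 0.01 (array([0.6239, 0.3037]), array([ 0.7, -0.7,  0.2, -0. , -0.3,  0.5]))
gear bottom side 0.014 (array([0.6227, 0.305 ]), array([ 0.7, -0.7,  0.3,  0. , -0.3,  0.5]))
```

Gear a is seated. The stub top triangulates at .0548, about 6.5 mm above the free gears' .048, which matches the nest floor. The stub top and the tooth circle agree in x,y, so there's no tilt, and it lies 3 mm from the nest centre. On to gear b.

carry_out:
  series:
    - [-0.06, -0.15, 0, 0, 0, 0, 1]
    - [-0.12, -0.3, 0, 0, 0, 0, 1]
    - [-0.15, -0.42, 0, 0, 0, 0, 1]
    - [-0.15, -0.42, 0, 0, 0, 0, 1]
    - [-0.15, -0.42, 0, 0, 0, 0, 1]
    - [-0.15, -0.42, 0, 0, 0, 0, 1]
    - [-0.15, -0.42, 0, 0, 0, 0, 1]
    - [-0.15, -0.42, 0, 0, 0, 0, 1]
    - [-0.15, -0.42, 0, 0, 0, 0, 1]
    - [-0.15, -0.42, 0, 0, 0, 0, 1]
    - [-0.15, -0.42, 0, 0, 0, 0, 1]
    - [-0.15, -0.42, 0, 0, 0, 0, 1]
    - [-0.15, -0.36, 0, 0, 0, 0, 1]
    - [-0.1, -0.25, 0, 0, 0, 0, 1]
    - [-0.05, -0.1, 0, 0, 0, 0, 1]
    - [0, 0, -0.15, 0, 0, 0, 1]
    - [0, 0, -0.2, 0, 0, 0, 1]
    - [0, 0, -0.1, 0, 0, 0, 1]
    - [0, 0, 0, 0, 0, 0, 1]
    - [0, 0, 0, 0, 0, 0, 1]

```text
time_s: 14.82
position: [0.4274, -0.3201, 0.1573]
tool_rot: [3.14, -0.01, 2.925]
contact_force: [-0.2, -0.7, 0.4]
gripper_width: 0.0877
```

carry_out:
  series:
    - [0.05, -0.1, 0, -0.002, -0.006, -0.02, 1]
    - [0.045, -0.1, -0.1, 0, 0, 0, 1]
    - [0, 0, -0.15, 0, 0, 0, 1]
    - [0, 0, 0, 0, 0, 0, 1]
    - [0, 0, 0, 0, 0, 0, 1]
    - [0, 0, 0, 0, 0, 0, 1]

```text
time_s: 15.32
position: [0.4378, -0.3358, 0.1361]
tool_rot: [3.142, 0.003, 2.894]
contact_force: [-0.0, -0.5, 0.3]
gripper_width: 0.0878
```

carry_out:
  series:
    - [-0.035, 0, -0.1, 0, 0, 0, 1]
    - [0, 0, -0.15, 0, 0, 0, 1]
    - [0, 0, -0.15, 0, 0, 0, 1]
    - [0, 0, -0.06, 0, 0, 0, 1]
    - [0, 0, 0, 0, 0, 0, 1]
    - [0, 0, 0, 0, 0, 0, 1]

```text
time_s: 15.82
position: [0.434, -0.3354, 0.0949]
tool_rot: [3.141, 0.002, 2.894]
contact_force: [0.6, -0.5, 1.3]
gripper_width: 0.0879
```

carry_out:
  series:
    - [0, 0, 0.04, 0, 0, 0, 1]
    - [0, 0, 0, 0, 0, 0, 0]
    - [0, 0, 0, 0, 0, 0, 0]
    - [0, 0, 0, 0, 0, 0, 0]
    - [0, 0, 0, 0, 0, 0, 0]
    - [0, 0, 0, 0, 0, 0, 0]
    - [0, 0, 0, 0, 0, 0, 0]
    - [0, 0, 0, 0, 0, 0, 0]
    - [0, 0, 0, 0, 0, 0, 0]
  grip_force: 50

```text
time_s: 16.57
position: [0.4349, -0.336, 0.1007]
tool_rot: [-3.14, 0.005, 2.894]
contact_force: [0.3, 0.2, -0.3]
gripper_width: 0.0376
```

carry_out:
  series:
    - [0, 0, 0, 0, 0, 0, 0]
    - [0, 0, 0, 0, 0, 0, 0]
    - [0, 0, 0, 0, 0, 0, 0]
    - [0, 0, 0, 0, 0, 0, 0]
    - [0, 0, 0.15, 0, 0, 0, 0]
    - [0, 0, 0.3, 0, 0, 0, 0]
    - [0, 0, 0.3, 0, 0, 0, 0]
    - [0, 0, 0.3, 0, 0, 0, 0]
    - [0, 0, 0.15, 0, 0, 0, 0]
    - [0, 0, 0, 0, 0, 0, 0]
    - [0, 0, 0, 0, 0, 0, 0]

```text
time_s: 17.48
position: [0.4319, -0.3334, 0.1972]
tool_rot: [3.137, -0.006, 2.894]
contact_force: [-0.2, 0.6, -4.9]
gripper_width: 0.0291
```

Held: 29 mm opening, about 4.5 N. Carrying it to nest b.

carry_out:
  series:
    - [0, 0.15, 0, 0, 0, 0, 0]
    - [0, 0.3, 0, 0, 0, 0, 0]
    - [0, 0.42, 0, 0, 0, 0, 0]
    - [0, 0.42, 0, 0, 0, 0, 0]
    - [0, 0.42, 0, 0, 0, 0, 0]
    - [0, 0.42, 0, 0, 0, 0, 0]
    - [0, 0.42, 0, 0, 0, 0, 0]
    - [0, 0.42, 0, 0, 0, 0, 0]
    - [0, 0.42, 0, 0, 0, 0, 0]
    - [0, 0.42, 0, 0, 0, 0, 0]
    - [0, 0.42, 0, 0, 0, 0, 0]
    - [0, 0.42, 0, 0, 0, 0, 0]
    - [0, 0.42, 0, 0, 0, 0, 0]
    - [0, 0.42, 0, 0, 0, 0, 0]
    - [0, 0.35, 0, 0, 0, 0, 0]
    - [0, 0.25, 0, 0, 0, 0, 0]
    - [0, 0.1, 0, 0, 0, 0, 0]
    - [0, 0, 0, 0, 0, 0, 0]
    - [0, 0, 0, 0, 0, 0, 0]
    - [0, 0, 0, 0, 0, 0, 0]

```text
time_s: 19.15
position: [0.4083, 0.1925, 0.1617]
tool_rot: [3.141, -0.054, 2.894]
contact_force: [-0.3, 0.2, -3.9]
gripper_width: 0.0295
```

carry_out:
  series:
    - [0.1, -0.1, 0, -0.008, -0.033, 0, 0]
    - [0.12, -0.12, 0, 0, 0, 0, 0]
    - [0.1, -0.1, 0, 0, 0, 0, 0]
    - [0, 0, 0, 0, 0, 0, 0]
    - [0, 0, 0, 0, 0, 0, 0]
    - [0, 0, 0, 0, 0, 0, 0]

```text
time_s: 19.65
position: [0.4348, 0.1596, 0.1602]
tool_rot: [-3.14, -0.001, 2.884]
contact_force: [0.4, 0.1, -4.0]
gripper_width: 0.0294
```

```bash
python3 - <<'E'
from h import *
from plant import manip
o=manip.get_obs(); print(o["position"],o["tool_rot"])
f=manip.grab_frame("side"); im=f["pixels"][:,:,::-1]
cv2.imwrite("pics/b1.png",cv2.convertScaleAbs(cv2.resize(im[285:395,260:370],(600,600),interpolation=cv2.INTER_CUBIC),alpha=1.3))
E
```

```text
[0.43484381 0.15960334 0.16023483] [-3.13967086e+00 -1.16865135e-03  2.88429759e+00]
```

View pics/b1.png

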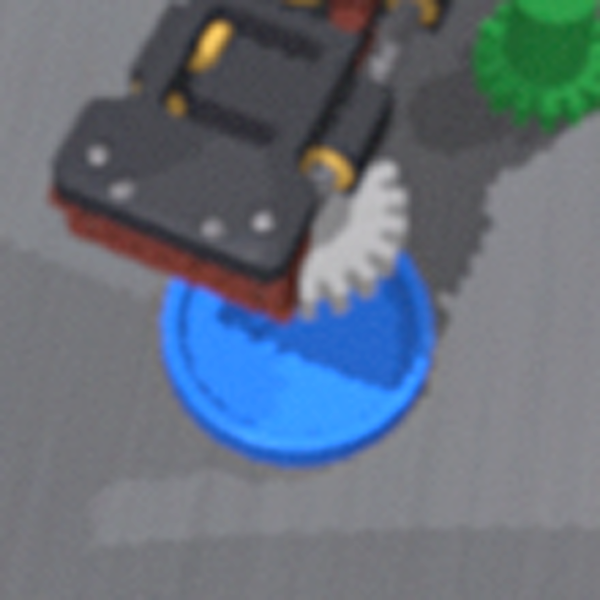

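Gear b hangs over nest b; its bottom teeth run from crop (310,320) to (405,262), and the nest's base front is at (295,466). I'll compare the two in this camera.

```bash
cat >> h.py <<'E'
from scipy.optimize import least_squares
def cen(f,pts,o,k,z,r):
    q=np.array([plane(f,(u/k+o[0]-.4,v/k+o[1]-.4),z)[:2] for u,v in pts]); x=least_squares(lambda c:np.hypot(*(q-c).T)-r,q.mean(0)+[.005,-.02])
    return x.x.round(4),(x.fun*1000).round(1)
E
python3 - <<'E'
from h import *
from plant import manip
g=manip.grab_frame("side"); O=(260,285);k=600/110
print("base",cen(g,[(200,422),(240,452),(295,466),(350,455),(392,430)],O,k,0,.043))
for z in(.055,.0595): print(z,cen(g,[(310,320),(345,312),(378,292),(403,262)],O,k,z,.031))
print("rim right",plane(g,(434/k+260,330/k+285),.014))
E
```

```text
base (array([0.4324, 0.1672]), array([-0.5,  0.2,  0.6, -0.2, -0.3]))
0.055 (array([0.4324, 0.1582]), array([ 0.4, -0.2, -0.4,  0.4]))
0.0595 (array([0.4322, 0.1606]), array([ 0.3, -0.2, -0.4,  0.4]))
rim right [0.38930369 0.16460536 0.014     ]
```

The gear is directly in line in x and needs +7 mm in y.

carry_out:
  series:
    - [0, 0.09, 0, 0, 0, 0, 0]
    - [0, 0, -0.12, 0, 0, 0, 0]
    - [0, 0, -0.15, 0, 0, 0, 0]
    - [0, 0, -0.08, 0, 0, 0, 0]
    - [0, 0, 0, 0, 0, 0, 0]
    - [0, 0, 0, 0, 0, 0, 0]

```text
time_s: 20.25
position: [0.4334, 0.1694, 0.1282]
tool_rot: [-3.14, -0.003, 2.888]
contact_force: [0.4, -0.1, -3.3]
gripper_width: 0.0292
```

carry_out:
  series:
    - [0.01, -0.02, -0.1, 0, 0, 0, 0]
    - [0, 0, -0.12, 0, 0, 0, 0]
    - [0, 0, 0, 0, 0, 0, 0]
    - [0, 0, 0, 0, 0, 0, 0]

```text
time_s: 20.58
position: [0.4339, 0.1675, 0.1083]
tool_rot: [-3.139, -0.004, 2.888]
contact_force: [1.2, 0.6, -2.8]
gripper_width: 0.0295
```

carry_out:
  series:
    - [0, 0, -0.03, 0, 0, 0, 0]
    - [0, 0, 0, 0, 0, 0, 0.4]
    - [0, 0, 0, 0, 0, 0, 0.4]
    - [0, 0, 0, 0, 0, 0, 0.4]
    - [0, 0, 0, 0, 0, 0, 1]
    - [0, 0, 0, 0, 0, 0, 1]
    - [0, 0, 0, 0, 0, 0, 1]
    - [0, 0, 0, 0, 0, 0, 1]
    - [0, 0, 0, 0, 0, 0, 1]
    - [0, 0, 0.1, 0, 0, 0, 1]
    - [0, 0, 0.25, 0, 0, 0, 1]
    - [0, 0, 0.35, 0, 0, 0, 1]
    - [0, 0, 0.3, 0, 0, 0, 1]
    - [0, 0, 0.1, 0, 0, 0, 1]
    - [0, 0, 0, 0, 0, 0, 1]

```text
time_s: 21.83
position: [0.4346, 0.1676, 0.2028]
tool_rot: [3.142, 0.0, 2.887]
contact_force: [0.5, 0.7, -1.1]
gripper_width: 0.0876
```

carry_out:
  series:
    - [0.06, -0.15, 0, 0, 0, 0, 1]
    - [0.14, -0.3, 0, 0, 0, 0, 1]
    - [0.18, -0.4, 0, 0, 0, 0, 1]
    - [0.18, -0.4, 0, 0, 0, 0, 1]
    - [0.18, -0.4, 0, 0, 0, 0, 1]
    - [0.18, -0.4, 0, 0, 0, 0, 1]
    - [0.18, -0.4, 0, 0, 0, 0, 1]
    - [0.18, -0.4, 0, 0, 0, 0, 1]
    - [0.18, -0.4, 0, 0, 0, 0, 1]
    - [0.18, -0.4, 0, 0, 0, 0, 1]
    - [0.16, -0.3, 0, 0, 0, 0, 1]
    - [0.1, -0.2, 0, 0, 0, 0, 1]
    - [0.05, -0.1, 0, 0, 0, 0, 1]
    - [0, 0, -0.15, 0, 0, 0, 1]
    - [0, 0, -0.15, 0, 0, 0, 1]
    - [0, 0, -0.1, 0, 0, 0, 1]
    - [0, 0, 0, 0, 0, 0, 1]
    - [0, 0, 0, 0, 0, 0, 1]

```text
time_s: 23.33
position: [0.5884, -0.1849, 0.1447]
tool_rot: [3.137, -0.024, 2.895]
contact_force: [0.4, 0.4, 0.6]
gripper_width: 0.088
```

```bash
python3 - <<'E'
from h import *
from plant import manip
s=manip.grab_frame("side")["pixels"][:,:,::-1];t=manip.grab_frame("top")["pixels"][:,:,::-1]
cv2.imwrite("pics/b2.png",np.hstack([cv2.resize(x,(400,400),interpolation=cv2.INTER_CUBIC) for x in(s[295:375,275:355],t[220:300,200:280])]))
E
```

```text
(no output)
```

View pics/b2.png

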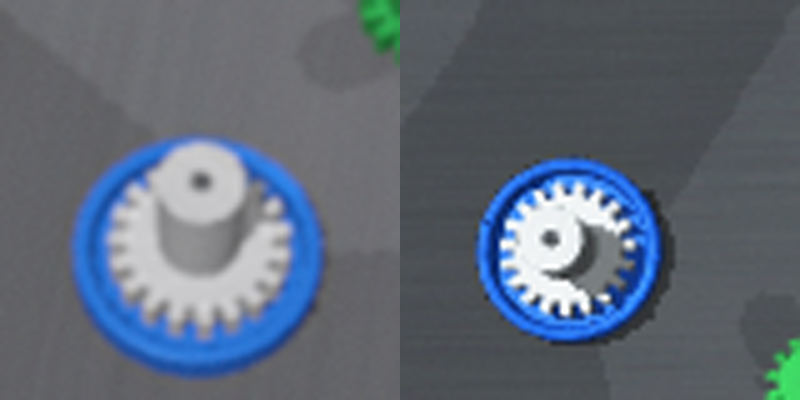

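Gear b is seated, flat and central, in both views: hole at side crop (201,181) and top crop (550,238). On to gear c.

carry_out:
  series:
    - [0.07, 0.11, 0, -0.007, -0.014, 0, 1]
    - [0, 0, -0.1, 0, 0, 0, 1]
    - [0, 0, -0.1, 0, 0, 0, 1]
    - [0, 0, 0, 0, 0, 0, 1]
    - [0, 0, 0, 0, 0, 0, 1]

```text
time_s: 23.85
position: [0.5948, -0.175, 0.1311]
tool_rot: [-3.14, 0.006, 2.897]
contact_force: [-0.1, -0.6, -1.2]
gripper_width: 0.0878
```

carry_out:
  series:
    - [0, 0, -0.1, 0, 0.003, 0, 1]
    - [0, 0, -0.15, 0, 0, 0, 1]
    - [0, 0, -0.12, 0, 0, 0, 1]
    - [0, 0, 0, 0, 0, 0, 1]
    - [0, 0, 0, 0, 0, 0, 1]

```text
time_s: 24.27
position: [0.5942, -0.1759, 0.0976]
tool_rot: [-3.138, -0.001, 2.896]
contact_force: [-0.0, 0.6, 0.4]
gripper_width: 0.0878
```

carry_out:
  series:
    - [0, 0, 0.01, 0, 0, 0, 0]
    - [0, 0, 0, 0, 0, 0, 0]
    - [0, 0, 0, 0, 0, 0, 0]
    - [0, 0, 0, 0, 0, 0, 0]
    - [0, 0, 0, 0, 0, 0, 0]
    - [0, 0, 0, 0, 0, 0, 0]
    - [0, 0, 0, 0, 0, 0, 0]
    - [0, 0, 0, 0, 0, 0, 0]
    - [0, 0, 0, 0, 0, 0, 0]
    - [0, 0, 0, 0, 0, 0, 0]
    - [0, 0, 0, 0, 0, 0, 0]
    - [0, 0, 0, 0, 0, 0, 0]
  grip_force: 60

```text
time_s: 25.27
position: [0.5947, -0.1763, 0.0998]
tool_rot: [-3.138, 0.001, 2.896]
contact_force: [0.3, -0.6, -0.8]
gripper_width: 0.0291
```

carry_out:
  series:
    - [0, 0, 0.15, 0, 0, 0, 0]
    - [0, 0, 0.3, 0, 0, 0, 0]
    - [0, 0, 0.3, 0, 0, 0, 0]
    - [0, 0.05, 0.3, 0, 0, 0, 0]
    - [0.02, 0.2, 0.15, 0, 0, 0, 0]
    - [0.02, 0.35, 0, 0, 0, 0, 0]
    - [0.02, 0.4, 0, 0, 0, 0, 0]
    - [0.02, 0.4, 0, 0, 0, 0, 0]
    - [0.02, 0.4, 0, 0, 0, 0, 0]
    - [0.02, 0.4, 0, 0, 0, 0, 0]
    - [0.02, 0.4, 0, 0, 0, 0, 0]
    - [0.02, 0.4, 0, 0, 0, 0, 0]
    - [0.02, 0.4, 0, 0, 0, 0, 0]
    - [0.02, 0.3, 0, 0, 0, 0, 0]
    - [0, 0.15, 0, 0, 0, 0, 0]
    - [0, 0.05, 0, 0, 0, 0, 0]
    - [0, 0, 0, 0, 0, 0, 0]
    - [0, 0, 0, 0, 0, 0, 0]

```text
time_s: 26.77
position: [0.5991, 0.149, 0.1898]
tool_rot: [-3.132, -0.033, 2.892]
contact_force: [-0.4, -0.3, -6.2]
gripper_width: 0.029
```

carry_out:
  series:
    - [0.06, -0.035, -0.1, 0, -0.022, 0, 0]
    - [0.06, -0.03, -0.15, 0, 0, 0, 0]
    - [0, 0, -0.15, 0, 0, 0, 0]
    - [0, 0, 0, 0, 0, 0, 0]
    - [0, 0, 0, 0, 0, 0, 0]
    - [0, 0, 0, 0, 0, 0, 0]

```text
time_s: 27.27
position: [0.6088, 0.1362, 0.1541]
tool_rot: [-3.137, -0.004, 2.884]
contact_force: [0.0, -1.2, -4.8]
gripper_width: 0.0292
```

```bash
python3 - <<'E'
from h import *
from plant import manip
o=manip.get_obs(); print(o["position"],o["tool_rot"])
f=manip.grab_frame("side"); im=f["pixels"][:,:,::-1]
cv2.imwrite("pics/c1.png",cv2.convertScaleAbs(cv2.resize(im[257:367,165:275],(600,600),interpolation=cv2.INTER_CUBIC),alpha=1.3))
E
```

```text
[0.60883313 0.1361866  0.15409948] [-3.13656797 -0.00377664  2.88357528]
```

View pics/c1.png

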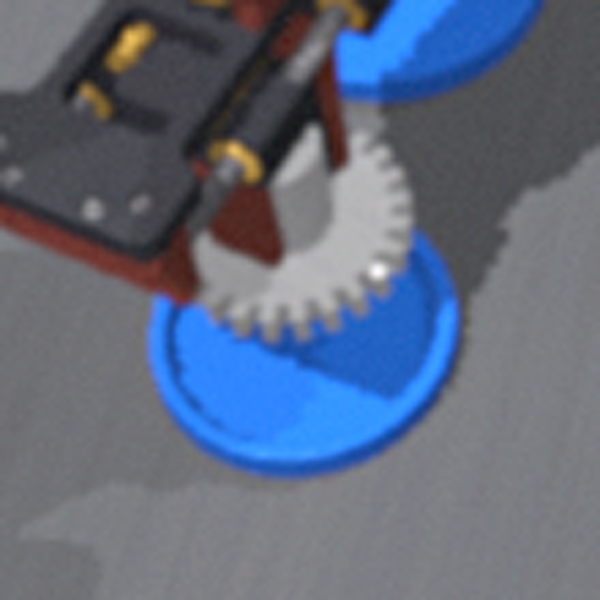

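Gear c hangs over nest c; its bottom teeth pass through crop (240,335), (272,341), (303,339), (333,330) and (383,293), and the nest's base front is at (290,475).

```bash
python3 - <<'E'
from h import *
from plant import manip
g=manip.grab_frame("side"); O=(165,257);k=600/110
print("base",cen(g,[(190,430),(230,460),(290,475),(345,465),(400,435)],O,k,0,.050))
for z in(.050,.0545): print(z,cen(g,[(240,335),(272,341),(303,339),(333,330),(360,316),(383,293)],O,k,z,.038))
E
```

```text
base (array([0.6074, 0.1418]), array([-0.7,  0.1,  0.9,  0.1, -0.7]))
0.05 (array([0.6094, 0.1352]), array([-0.3,  0. ,  0.1,  0.1,  0.3, -0.4]))
0.0545 (array([0.6081, 0.1376]), array([-0.3,  0. ,  0.2,  0.1,  0.3, -0.4]))
```

The gear matches the TCP to 1 mm. It needs +6 mm in y.

carry_out:
  series:
    - [-0.01, 0.07, 0, 0, -0.002, 0, 0]
    - [0, 0, -0.12, 0, 0, 0, 0]
    - [0, 0, -0.12, 0, 0, 0, 0]
    - [0, 0, -0.05, 0, 0, 0, 0]
    - [0, 0, 0, 0, 0, 0, 0]
    - [0, 0, 0, 0, 0, 0, 0]

```text
time_s: 27.87
position: [0.6084, 0.1437, 0.1308]
tool_rot: [-3.139, 0.003, 2.885]
contact_force: [0.9, -0.2, -6.3]
gripper_width: 0.0292
```

carry_out:
  series:
    - [-0.01, -0.01, -0.12, 0, 0.002, 0, 0]
    - [0, 0, -0.12, 0, 0, 0, 0]
    - [0, 0, 0, 0, 0, 0, 0]
    - [0, 0, 0, 0, 0, 0, 0]

```text
time_s: 28.2
position: [0.6074, 0.1428, 0.1093]
tool_rot: [-3.138, -0.001, 2.885]
contact_force: [0.8, 0.4, -5.5]
gripper_width: 0.0295
```

carry_out:
  series:
    - [0, 0, -0.04, 0, 0, 0, 0]
    - [0, 0, 0, 0, 0, 0, 0]
    - [0, 0, 0, 0, 0, 0, 0.4]
    - [0, 0, 0, 0, 0, 0, 0.4]
    - [0, 0, 0, 0, 0, 0, 0.4]
    - [0, 0, 0, 0, 0, 0, 1]
    - [0, 0, 0, 0, 0, 0, 1]
    - [0, 0, 0, 0, 0, 0, 1]
    - [0, 0, 0, 0, 0, 0, 1]
    - [0, 0, 0, 0, 0, 0, 1]
    - [0, 0, 0.1, 0, 0, 0, 1]
    - [0, 0, 0.25, 0, 0, 0, 1]
    - [0, 0, 0.35, 0, 0, 0, 1]
    - [0, 0, 0.3, 0, 0, 0, 1]
    - [0, 0, 0.1, 0, 0, 0, 1]
    - [0, 0, 0, 0, 0, 0, 1]

```text
time_s: 29.53
position: [0.6092, 0.143, 0.2048]
tool_rot: [3.141, 0.008, 2.885]
contact_force: [-0.3, 0.6, 0.7]
gripper_width: 0.0879
```

carry_out:
  series:
    - [0, -0.15, 0, 0, 0, 0, 1]
    - [0, -0.3, 0, 0, 0, 0, 1]
    - [0, -0.42, 0, 0, 0, 0, 1]
    - [0, -0.42, 0, 0, 0, 0, 1]
    - [0, -0.42, 0, 0, 0, 0, 1]
    - [0, -0.42, 0, 0, 0, 0, 1]
    - [0, -0.42, 0, 0, 0, 0, 1]
    - [0, -0.42, 0, 0, 0, 0, 1]
    - [0, -0.42, 0, 0, 0, 0, 1]
    - [0, -0.42, 0, 0, 0, 0, 1]
    - [0, -0.42, 0, 0, 0, 0, 1]
    - [0, -0.42, 0, 0, 0, 0, 1]
    - [0, -0.42, 0, 0, 0, 0, 1]
    - [0, -0.35, 0, 0, 0, 0, 1]
    - [0, -0.2, 0, 0, 0, 0, 1]
    - [0, -0.1, 0, 0, 0, 0, 1]
    - [0, 0, -0.1, 0, 0, 0, 1]
    - [0, 0, -0.1, 0, 0, 0, 1]
    - [0, 0, 0, 0, 0, 0, 1]
    - [0, 0, 0, 0, 0, 0, 1]

```text
time_s: 31.2
position: [0.5917, -0.3415, 0.1536]
tool_rot: [3.138, -0.034, 2.888]
contact_force: [-0.6, 0.2, -0.3]
gripper_width: 0.0878
```

```bash
python3 - <<'E'
from h import *
from plant import manip
# check gear c numerically: stub hole = dark spot inside bright cap, near predicted pixel in each view
import itertools
for n in("top","side"):
    f=manip.grab_frame(n); K=np.array([[f["fx"],0,f["cx"]],[0,f["fy"],f["cy"]],[0,0,1]])
    Rm=R.from_euler("xyz",f["attitude"]).as_matrix().T
    for k,p in {"a":(.6257,.302,.058),"b":(.433,.167,.058),"c":(.6075,.142,.058)}.items():
        uv=cv2.projectPoints(np.array([p]),cv2.Rodrigues(Rm)[0],-Rm@f["eye"],K,f["dist"])[0].ravel()
        u,v=np.round(uv).astype(int); g=cv2.cvtColor(f["pixels"],cv2.COLOR_RGB2GRAY).astype(float)[v-4:v+5,u-4:u+5]
        w=np.clip(np.percentile(g,60)-10-g,0,None); yy,xx=np.mgrid[-4:5,-4:5]; w*=(xx**2+yy**2<=16)
        h=(u+(w*xx).sum()/w.sum(),v+(w*yy).sum()/w.sum()); print(n,k,uv.round(1),np.round(h,1),plane(f,h,.058)[:2].round(4),"min/max",g.min(),g.max())
E
```

```text
top a [172.2 185.8] [172.9 185.5] [0.6263 0.3005] min/max 94.0 247.0
top b [229.2 267.6] [229.6 267.3] [0.4336 0.1661] min/max 85.0 242.0
top c [240.9 191.7] [241.2 191.5] [0.608  0.1413] min/max 92.0 247.0
side a [175.4 386.9] [175.7 387.7] [0.6248 0.303 ] min/max 101.0 225.0
side b [314.6 329.9] [314.7 330.9] [0.4325 0.1687] min/max 93.0 208.0
side c [217.1 301. ] [217.2 302. ] [0.6067 0.144 ] min/max 104.0 224.0
```

Gear c's stub-top readings show the same small view-to-view differences at seated height as a and b, so it's seated. Aligning over gear d now.

carry_out:
  series:
    - [0.1, 0.13, 0, -0.008, -0.02, 0, 1]
    - [0.08, 0.13, -0.1, 0, 0, 0, 1]
    - [0, 0, -0.15, 0, 0, 0, 1]
    - [0, 0, 0, 0, 0, 0, 1]
    - [0, 0, 0, 0, 0, 0, 1]
    - [0, 0, 0, 0, 0, 0, 1]

```text
time_s: 31.8
position: [0.6083, -0.3157, 0.1337]
tool_rot: [-3.139, 0.001, 2.894]
contact_force: [0.6, -0.3, 0.1]
gripper_width: 0.0883
```

carry_out:
  series:
    - [-0.01, -0.055, -0.1, 0, 0, 0, 1]
    - [0, 0, -0.15, 0, 0, 0, 1]
    - [0, 0, -0.15, 0, 0, 0, 1]
    - [0, 0, 0, 0, 0, 0, 1]
    - [0, 0, 0, 0, 0, 0, 1]

```text
time_s: 32.22
position: [0.6065, -0.3221, 0.0978]
tool_rot: [-3.139, 0.0, 2.892]
contact_force: [0.7, 0.1, 1.2]
gripper_width: 0.0877
```

carry_out:
  series:
    - [0, 0, 0.01, 0, 0, 0, 0]
    - [0, 0, 0, 0, 0, 0, 0]
    - [0, 0, 0, 0, 0, 0, 0]
    - [0, 0, 0, 0, 0, 0, 0]
    - [0, 0, 0, 0, 0, 0, 0]
    - [0, 0, 0, 0, 0, 0, 0]
    - [0, 0, 0, 0, 0, 0, 0]
    - [0, 0, 0, 0, 0, 0, 0]
    - [0, 0, 0, 0, 0, 0, 0]
    - [0, 0, 0, 0, 0, 0, 0]
    - [0, 0, 0, 0, 0, 0, 0]
    - [0, 0, 0, 0, 0, 0, 0]

```text
time_s: 33.22
position: [0.6069, -0.3221, 0.1]
tool_rot: [-3.14, 0.002, 2.892]
contact_force: [0.5, 0.4, 1.0]
gripper_width: 0.0293
```

carry_out:
  series:
    - [0, 0, 0.15, 0, 0, 0, 0]
    - [0, 0, 0.3, 0, 0, 0, 0]
    - [0, 0, 0.3, 0, 0, 0, 0]
    - [0, 0.05, 0.3, 0, 0, 0, 0]
    - [0.02, 0.2, 0.15, 0, 0, 0, 0]
    - [0.02, 0.35, 0, 0, 0, 0, 0]
    - [0.03, 0.4, 0, 0, 0, 0, 0]
    - [0.03, 0.4, 0, 0, 0, 0, 0]
    - [0.03, 0.4, 0, 0, 0, 0, 0]
    - [0.03, 0.4, 0, 0, 0, 0, 0]
    - [0.03, 0.4, 0, 0, 0, 0, 0]
    - [0.03, 0.4, 0, 0, 0, 0, 0]
    - [0.03, 0.3, 0, 0, 0, 0, 0]
    - [0.02, 0.25, 0, 0, 0, 0, 0]
    - [0, 0.15, 0, 0, 0, 0, 0]
    - [0, 0.05, 0, 0, 0, 0, 0]
    - [0, 0, 0, 0, 0, 0, 0]
    - [0, 0, 0, 0, 0, 0, 0]

```text
time_s: 34.72
position: [0.6156, 0.0034, 0.1822]
tool_rot: [3.139, -0.036, 2.892]
contact_force: [0.9, -0.4, -6.5]
gripper_width: 0.0294
```

carry_out:
  series:
    - [0.03, -0.08, -0.1, -0.007, -0.022, 0, 0]
    - [0.02, -0.07, -0.15, 0, 0, 0, 0]
    - [0, 0, -0.15, 0, 0, 0, 0]
    - [0, 0, 0, 0, 0, 0, 0]
    - [0, 0, 0, 0, 0, 0, 0]
    - [0, 0, 0, 0, 0, 0, 0]

```text
time_s: 35.22
position: [0.6185, -0.0152, 0.1463]
tool_rot: [-3.14, -0.005, 2.885]
contact_force: [-0.4, 0.7, -5.8]
gripper_width: 0.0293
```

carry_out:
  series:
    - [0.015, 0.05, 0, 0, -0.003, 0, 0]
    - [0, 0, -0.12, 0, 0, 0, 0]
    - [0, 0, -0.1, 0, 0, 0, 0]
    - [0, 0, 0, 0, 0, 0, 0]
    - [0, 0, 0, 0, 0, 0, 0]

```text
time_s: 35.63
position: [0.6204, -0.0107, 0.1279]
tool_rot: [3.141, 0.001, 2.884]
contact_force: [0.7, 0.3, -7.0]
gripper_width: 0.0293
```

carry_out:
  series:
    - [-0.01, 0, -0.12, 0, 0, 0, 0]
    - [0, 0, -0.12, 0, 0, 0, 0]
    - [0, 0, 0, 0, 0, 0, 0]
    - [0, 0, 0, 0, 0, 0, 0]

```text
time_s: 35.97
position: [0.6194, -0.0103, 0.1065]
tool_rot: [3.141, 0.001, 2.885]
contact_force: [0.6, -0.9, -7.2]
gripper_width: 0.0291
```

carry_out:
  series:
    - [0, 0, 0, 0, 0, 0, 0.4]
    - [0, 0, 0, 0, 0, 0, 0.4]
    - [0, 0, 0, 0, 0, 0, 0.4]
    - [0, 0, 0, 0, 0, 0, 1]
    - [0, 0, 0, 0, 0, 0, 1]
    - [0, 0, 0, 0, 0, 0, 1]
    - [0, 0, 0, 0, 0, 0, 1]
    - [0, 0, 0, 0, 0, 0, 1]
    - [0, 0, 0.1, 0, 0, 0, 1]
    - [0, 0, 0.25, 0, 0, 0, 1]
    - [0, 0, 0.35, 0, 0, 0, 1]
    - [0, 0, 0.35, 0, 0, 0, 1]
    - [-0.05, -0.2, 0.2, 0, 0, 0, 1]
    - [-0.1, -0.4, 0.05, 0, 0, 0, 1]
    - [-0.1, -0.4, 0, 0, 0, 0, 1]
    - [-0.1, -0.4, 0, 0, 0, 0, 1]
    - [-0.1, -0.4, 0, 0, 0, 0, 1]
    - [-0.1, -0.4, 0, 0, 0, 0, 1]
    - [-0.1, -0.4, 0, 0, 0, 0, 1]
    - [0, -0.2, 0, 0, 0, 0, 1]

```text
time_s: 37.63
position: [0.5671, -0.2384, 0.2327]
tool_rot: [3.139, 0.021, 2.895]
contact_force: [0.7, -0.2, -0.4]
gripper_width: 0.088
```

carry_out:
  series:
    - [-0.1, -0.4, 0, 0, 0, 0, 1]
    - [-0.1, -0.4, 0, 0, 0, 0, 1]
    - [-0.1, -0.3, 0, 0, 0, 0, 1]
    - [0, -0.1, 0, 0, 0, 0, 1]
    - [0, 0, 0, 0, 0, 0, 1]
    - [0, 0, 0, 0, 0, 0, 1]

```text
time_s: 38.13
position: [0.5401, -0.3427, 0.2362]
tool_rot: [3.14, 0.024, 2.889]
contact_force: [0.2, 0.4, -0.0]
gripper_width: 0.0877
```

```bash
python3 - <<'E'
from h import *
from plant import manip
for n in("top","side"):
    f=manip.grab_frame(n); K=np.array([[f["fx"],0,f["cx"]],[0,f["fy"],f["cy"]],[0,0,1]])
    Rm=R.from_euler("xyz",f["attitude"]).as_matrix().T
    for k,p in {"a":(.6257,.302,.058),"b":(.433,.167,.058),"c":(.6075,.142,.058),"d":(.6195,-.0105,.058)}.items():
        uv=cv2.projectPoints(np.array([p]),cv2.Rodrigues(Rm)[0],-Rm@f["eye"],K,f["dist"])[0].ravel()
        u,v=np.round(uv).astype(int); g=cv2.cvtColor(f["pixels"],cv2.COLOR_RGB2GRAY).astype(float)[v-4:v+5,u-4:u+5]
        w=np.clip(np.percentile(g,60)-10-g,0,None); yy,xx=np.mgrid[-4:5,-4:5]; w*=(xx**2+yy**2<=16)
        h=(u+(w*xx).sum()/w.sum(),v+(w*yy).sum()/w.sum()); print(n,k,plane(f,h,.058)[:2].round(4))
    im=f["pixels"][:,:,::-1]
    c=im[145:325,135:335] if n=="top" else im[200:440,120:390]
    cv2.imwrite(f"pics/f_{n}.png",cv2.resize(c,(400,400),interpolation=cv2.INTER_CUBIC))
cv2.imwrite("pics/f.png",np.hstack([cv2.imread(f"pics/f_{n}.png") for n in("side","top")]))
E
```

```text
top a [0.6263 0.3005]
top b [0.4336 0.1661]
top c [0.608  0.1413]
top d [ 0.6201 -0.0116]
side a [0.6248 0.303 ]
side b [0.4325 0.1687]
side c [0.6067 0.1441]
side d [ 0.6191 -0.0085]
```

View pics/f.png

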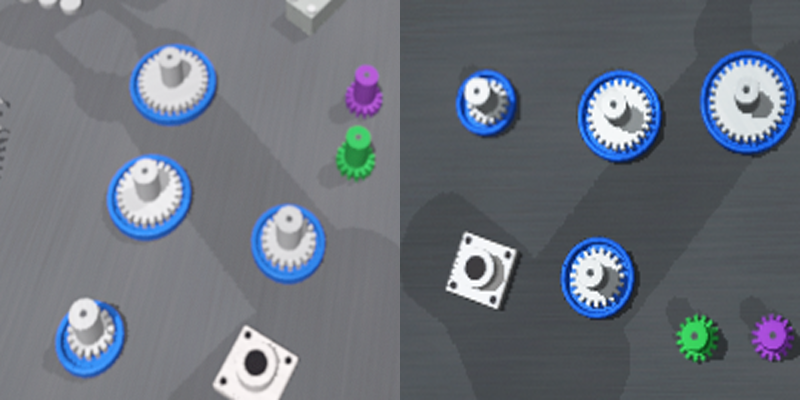

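All four gears lie flat in their own nests in both views. The cap, valve block and coloured gears are undisturbed and the arm is clear, so I'm handing in.

```bash
python3 -c "
from plant import manip
print(manip.close_job())"
```

```text
the job is handed in; nothing more can be done
None
```

All four gears are in their matching nests, stub up and released, and I handed the job in at about 38 s of the 106 s allowed. I placed them in the order a, b, c, d. `close_job()` gives no verdict, so these are my own checks.

- **Seating:** in both final views all four gears look flat in their nests. The stub tops read within 2–3 mm between the cameras when taken at seated height (58 mm), the same spread for every gear. For gear a I also measured the height: its stub top is about 6.5 mm above the free gears', close to the 6 mm nest floor.
- **Centring:** gears b, c and d are within about 1–2 mm of their nest centres. Gear a is about 3 mm off, inside its 6 mm of play.
- **Left alone:** I never touched the cap, the valve block or the green, purple and pink look-alikes. The cap, the green and the purple gears look undisturbed in the final picture. The valve block shows only at its edge and the pink gears not at all, so I did not re-measure those.

**What went wrong:** gear a landed on the nest rim several times before it went in. I lifted, re-measured from the side view and recentred it. The forces I saw during this were only a few newtons, but I read them only at the end of each move.

**Disagreement:** the two cameras together read heights 3–5 mm low against the task text. The error was the same for gears and nests, so I treated it as calibration bias.

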